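# Open the microscope lamp shutter against its interlock

## Robot

A 6-joint arm with a two-finger parallel gripper is mounted at the origin on the work surface. World frame = base frame: x ahead of the robot, y to its left, z up, the work surface at z = 0. Lengths are in m, angles in rad, forces in N, time in s.
With the tool pointing down it reaches from about 0.375 to 0.9 m from the base axis. Payload 3.1 kg.
Tool frame: the origin (TCP) lies midway between the tips of the shut fingers; the grasp point (between the pads) lies 19 mm behind it (grip_depth is the distance from the TCP to the grasp point, in m); y points along the fingers, z is the direction in which the jaws open and shut, and the axes are right-handed (so a half turn about y gives the same grasp; the last joint's range is limited). The gripper opens to 85 mm and grips with 20 to 120 N. Pads are 22 mm wide; open, the fingers measure 114 mm over their backs; the gripper's body (76 mm by 85 mm) begins 54 mm behind the grasp point. The pads swing forward as they close: fully open they stand 13 mm farther back than shut.
Start: joints at [-1.51, 0.527, 1.433, -0, 1.181, -0.178], TCP at [0.148, -0.607, 0.231] pointing down, gripper open.
Joint ranges: [-3.08, 3.08], [-0.75, 2.2], [0.22, 2.44], [-1.43, 4.57], [0, 2.65], [-2.85, 2.85]. Speed limits (rad/s): [2.79, 2.79, 3.14, 3.14, 3.14, 3.14].

## Interface

Orientations are given as a unit quaternion [x, y, z, w].
In Python, from station import sense, snapshot, camera_model, sign_off, grip_depth gives the robot as it stands.
- The arm moves only by the tool play_rows, never from a script. Its argument "deltas" is a list of rows, each a list of 6 numbers: the shift along the tool's x, y, z in m, then the turn, a rotation vector about the tool's x, y, z in rad. A call has 1 to 12 rows; each row is the pose to reach, as a shift and turn from the pose commanded when the call began, along the tool's axes at that moment; what a row does not reach only later rows make up. A row lasts 1/10 s, in which the tool goes at most 50 mm and 8.59 degrees, less where a joint would pass 70% of its speed; a pose out of reach is approached as far as the arm can. A call with a gripper value outside its range is refused whole. "gripper" is the finger opening in m, from 0 to 0.0854, set as the call begins (left out, the last holds). The fingers move at their own pace and stop on an object; "force" is the grip in N (left out, the last holds). Time passes only in rows, so rows that repeat a pose let the fingers close. It gives the time, the measured TCP pose, the force and the opening at its end, in the units of the state.
- sense(): the state, without advancing time (a new reading comes with each control period).
- snapshot(name): name is "scene" or "top" or "wrist"; returns the picture (400x640x3 uint8, red, green, blue); there is no depth.
- camera_model(name): a dict with "fx", "fy", "cx", "cy" (pixels), "camera_from_world" (4x4, takes a point from world to camera coordinates). Camera axes: x right, y up, looking along -z (the intrinsics and any distortion apply to the point x, -y, -z); pixel columns grow to the right and rows downward; lengths in m; the calibration is good to about 2 mm. The wrist camera is an equidistant fisheye: a pixel r from the principal point sees the ray r / f radians off the axis. A picture is of the moment at which its call begins: read the wrist's pose just before it. camera_model takes no time and is no camera call; for the wrist camera it gives the pose at the moment of the call.
- sign_off(): hands the job in, once; it reports no verdict.
The state is a dict: "t": time; "q": joint angles; "qd": joint speeds; "tau": joint torques, N m; "tcp_pos": TCP position; "tool_rot": TCP orientation; "force": force on the tool from outside, world axes, zero at the start; "ft_torque": the same for the moment, N m; "finger_gap": opening from 0.0 (shut) to 1.0 (fully open).
Only numpy, scipy, OpenCV 4.12 (cv2) and the standard library are available. Lean on these libraries where they do the work, as an engineer would, in place of code of your own. Each camera call takes 0.05 s, during which the arm holds its last target.

## Task

First put the orange-handled interlock pin fully home in the green socket (not the yellow one) and let go of it. Then push the red safety catch on the lamp shutter unit well over, until its tab is nearly lying down, and after that pull the blue shutter lever towards the robot all the way to its stop. Finish while still gripping or hooking the lever and holding it there against its spring; leave the pin in, the catch open and everything else on the bench where it is.

Things in the scene. Friction and masses are not known exactly. Their poses are not given: they have to be found in the camera images.
- pin: Interlock pin, loose, 72 mm long, 60 g, standing upright in the grey park block. From its origin at the tip, +z up its axis: steel shaft 8 mm diameter from 0 to 28 mm (tip chamfered 2 mm), black collar 20 mm diameter from 28 to 32 mm, orange round grip 16 mm diameter from 32 to 72 mm. In the park block the collar rests on the block's top.
- park_block: Grey block 50 x 50 x 40 mm, fixed, with one central vertical hole (10 mm diameter, 30 mm deep) where the pin is parked. Origin at the centre of its underside, z up.
- interlock_socket_mouth (a point): Interlock socket: GREEN block 50 x 50 x 50 mm, fixed to the bench. This point is the centre of the hole's mouth in its top face, z up. Hole 10 mm diameter with a 2 mm chamfer, 32 mm deep; the pin's collar comes to rest on the top face when it is fully home.
- spare_socket_mouth (a point): Spare socket: YELLOW block of the same shape and size, not to be used. Green and yellow may stand in either order. Same kind of point, z up.
- shutter_unit: Cream lamp shutter unit, fixed, housing 150 mm (x) x 290 mm (y) x 70 mm high, top face at 70 mm, nothing stands on the top but the lever, the catch and the catch's two small steel posts (30 mm high). Origin at the centre of its underside; z up; its -x side faces the robot roughly (turned by up to 0.25 rad). All directions below are in this frame.
- lever_handle: Handle of the shutter lever: a blue round bar 14 mm diameter, 84 mm long along the unit's y, origin at the centre of the bar, 155 mm above the bench at rest. Two steel side arms 8 x 8 mm at y = -38 and +38 mm run down from it to the pivot (a U upside down), open between them, so the bar's middle can be pinched from above across its thickness or hooked from behind.
- lever_hinge (a point): Pivot of the lever, 95 mm from the bar's centre (straight below it at rest), 60 mm above the bench, at unit (20, 0, 60) mm; pivot axis along the unit's y.
- lever (a joint): Angle of the lever in rad: 0 at rest (upright, held there by a return spring), grows as the bar is pulled towards the unit's -x side (to the robot) and down along its arc, end stop at 0.7. The pull at the bar is about 2 N at the start and 6 N at the stop; it springs back when let go. While the catch is down it blocks the lever (a few hundredths of a radian of give).
- catch_hinge (a point): Pivot of the red safety catch, at unit (5, -115, 100) mm, 30 mm above the housing's top; axis along the unit's x. The red catch is L-shaped: a bar 10 x 12 mm, 85 mm long, reaching from the pivot to +y, lying across the front (-x) face of the lever's -y side arm, and a thumb tab rising 55 mm above the pivot.
- catch_tab (a point): Middle of the top edge of the catch's thumb tab, 55 mm from the pivot. The tab is a plate 30 mm wide (along x), 10 mm thick, upright when the catch is down; z of this point runs along the tab away from the pivot. About 68 mm is free between the tab and the lever's side arm.
- catch (a joint): Angle of the catch in rad: 0 down (bar level, lever blocked; it may start up to 0.15), grows as the tab is pushed over towards the unit's -y side and the bar swings up; stop at 1.5 (tab level, bar upright). Light friction (about 1.1 N at the tab's end) keeps it where it is left. From about 0.6 the bar is clear of the lever.
- culture_plate: Bystander, loose, leave alone: white culture plate 85 x 127 x 15 with six pink wells, lying flat (sizes in mm); origin at the centre of its underside.
- media_jar: Bystander, loose, leave alone: amber jar, 60 diameter, 85 tall (sizes in mm); origin at the centre of its underside.
- squat_bottle: Bystander, loose, leave alone: white bottle with a blue cap, 60 diameter, 120 tall (sizes in mm); origin at the centre of its underside.
- beaker: Bystander, loose, leave alone: clear glass beaker, 68 diameter, 70 tall (sizes in mm); origin at the centre of its underside.
- tip_box: Bystander, loose, leave alone: blue box with a clear lid, 80 x 120 x 56 (sizes in mm); origin at the centre of its underside.
- slide_box: Bystander, loose, leave alone: black flat box with a white lid, 51 x 91 x 30 (sizes in mm); origin at the centre of its underside.
- vial: Bystander, loose, leave alone: small vial with a red cap, 28 diameter, 50 tall (sizes in mm); origin at the centre of its underside.
There are look-alikes about, which are no part of the job. Of the things shaped like the part that bears interlock_socket_mouth, the green one is meant.

How it is judged:
On the way, in this order (a step that is already met when the one before it is completed fails the run):
1. the pin is fully home in the green socket and let go (horizontal distance between pin and interlock_socket_mouth below 0.005 m and z of pin in the frame of interlock_socket_mouth below -0.024 m and angle between pin's own z axis and vertical below 0.15 rad and contact force between the fingers and pin below 0.2 N), for 0.2 s.
2. the red catch is flipped well over (value of joint catch above 1 rad), for 0.2 s.
3. the lever is pulled to its stop by the fingers (value of joint lever above 0.58 rad and contact force between the fingers and lever_handle above 1 N and value of joint catch above 1 rad), for 0.3 s.
At the end, for the whole second after the job is handed in: The pin is in the green socket (at least 24 of its 28 mm deep, within 5 mm of the hole's centre, tilted under 0.15 rad), the catch stands past 1.0 rad, and the fingers hold the lever past 0.58 of 0.7 rad with more than 1 N, through the last second (all of step 3 and horizontal distance between pin and interlock_socket_mouth below 0.005 m and z of pin in the frame of interlock_socket_mouth below -0.024 m and angle between pin's own z axis and vertical below 0.15 rad); the arm keeps its last pose, push and grip.
It fails at once if the lever is forced while the catch is still down (value of joint lever above 0.3 rad and value of joint catch below 0.5 rad).
It fails at once if a bystander is pushed more than 30 mm from its place (distance of any of culture_plate, media_jar, squat_bottle, beaker, tip_box, slide_box, vial from where it was at the start of the episode above 0.03 m).
It also fails if it takes over 67 s, if anything falls off the work surface, if the arm or the gripper's body presses on something with over 40 N, if the wrist force passes 120 N, or if a joint passes its speed limit or range.

## Working session

There is one attempt and no reset: what is moved stays moved. The work goes in short steps, Python scripts to look and compute and a tool call to move; the robot and the scene stay as the last step left them, time stands still between calls to the robot, and variables do not carry over. Pictures are saved under pics/ and viewed, and the job is handed in when it is done.

Besides the shell and the picture viewer there is one more tool, called after ">>>" as name(argument=value, ...), one argument or row to a line, values as JSON. play_rows: Moves the arm, as the interface text tells. Its arguments: {"type":"object","properties":{"deltas":{"type":"array"},"gripper":{"type":"number"},"force":{"type":"number"}},"required":["deltas"]}

```bash
ls; mkdir -p pics; python3 - <<'E'
from station import *
import cv2,json
s=sense();print(s);print(grip_depth)
for n in("scene","top","wrist"):
    m=camera_model(n);print(n,m)
    cv2.imwrite(f"pics/{n}0.png",snapshot(n)[:,:,::-1])
E
```

```text
pics
{'t': 0.0, 'q': array([-1.50949712e+00,  5.28439314e-01,  1.43390135e+00, -1.71714027e-05,
        1.18134478e+00, -1.78500325e-01]), 'qd': array([ 0.0020965 , -0.00168338,  0.00031475, -0.00119415,  0.00202287,
       -0.00098797]), 'tau': array([ 3.95854149e-04, -4.42354238e+01, -1.78024185e+01, -1.56103206e-04,
        8.48111522e-03,  2.81688187e-06]), 'tcp_pos': array([ 0.14842268, -0.60640102,  0.23035039]), 'tool_rot': array([-0.08454347,  0.70276851, -0.70129057,  0.08461893]), 'force': array([-0.21999877,  0.39854232, -0.00156867]), 'ft_torque': array([-0.01112539,  0.00222243,  0.02925132]), 'finger_gap': 0.9998448878941644}
0.0187
scene {'fx': 415.5845705762473, 'fy': 415.5845705762473, 'cx': 312.70578735669596, 'cy': 194.7301358967726, 'camera_from_world': array([[ 0.71278662,  0.70107985, -0.02054958, -0.35576893],
       [-0.3968058 ,  0.4272445 ,  0.81240833,  0.18490745],
       [ 0.5783428 , -0.5709196 ,  0.58272671, -1.40886225],
       [ 0.        ,  0.        ,  0.        ,  1.        ]])}
top {'fx': 478.9199920255941, 'fy': 478.9199920255941, 'cx': 317.2707997380456, 'cy': 197.2624289529943, 'camera_from_world': array([[-0.02293368, -0.99970833, -0.00756956, -0.05453325],
       [ 0.98025345, -0.02397362,  0.19628663, -0.58315251],
       [-0.19641085, -0.00291851,  0.98051734, -1.18486692],
       [ 0.        ,  0.        ,  0.        ,  1.        ]])}
wrist {'fx': 309.70691628693146, 'fy': 309.70691628693146, 'cx': 324.209418096503, 'cy': 200.16104156122935, 'camera_from_world': array([[ 0.2381578 , -0.97122347, -0.00241409, -0.62371011],
       [ 0.93284395,  0.22943704, -0.27777836,  0.03715693],
       [ 0.27033874,  0.06390311,  0.96064216, -0.37840815],
       [ 0.        ,  0.        ,  0.        ,  1.        ]])}
```

View pics/scene0.png

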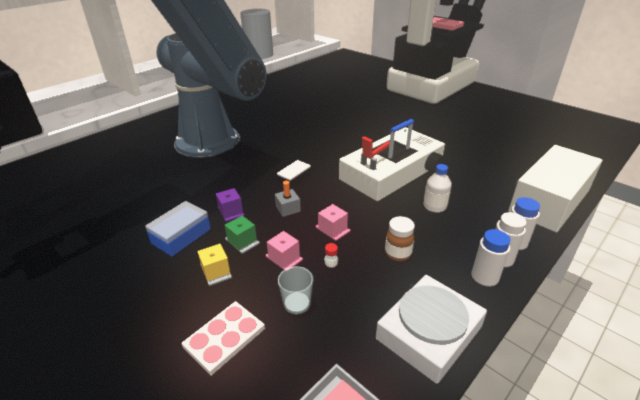

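View pics/top0.png

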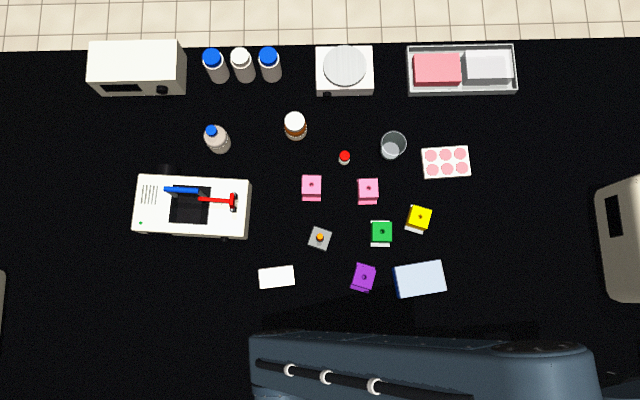

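View pics/wrist0.png

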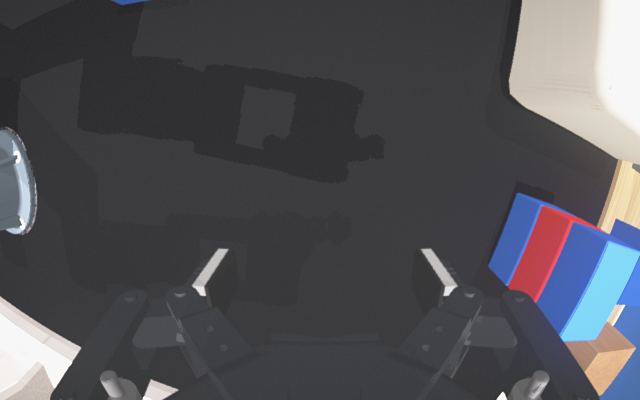

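The top view (image up = world +x, left = +y) shows the parked pin at about (320,238), green socket (381,232), yellow (419,217), and shutter unit around (190,207). Purple and pink blocks are look-alikes. I'll zoom in next.

```bash
python3 - <<'E'
import cv2
a=cv2.imread("pics/top0.png");b=cv2.imread("pics/scene0.png")
cv2.imwrite("pics/t_a.png",cv2.resize(a[165:305,295:455],None,fx=5,fy=5*0.85*1,interpolation=cv2.INTER_CUBIC)[:600])
cv2.imwrite("pics/t_b.png",cv2.resize(a[165:250,125:260],None,fx=5.9,fy=5.9,interpolation=cv2.INTER_CUBIC))
cv2.imwrite("pics/s_a.png",cv2.resize(b[170:290,190:350],None,fx=5,fy=5,interpolation=cv2.INTER_CUBIC))
cv2.imwrite("pics/s_b.png",cv2.resize(b[110:200,330:450],None,fx=6.5,fy=6.5,interpolation=cv2.INTER_CUBIC))
E
```

```text
(no output)
```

View pics/t_a.png

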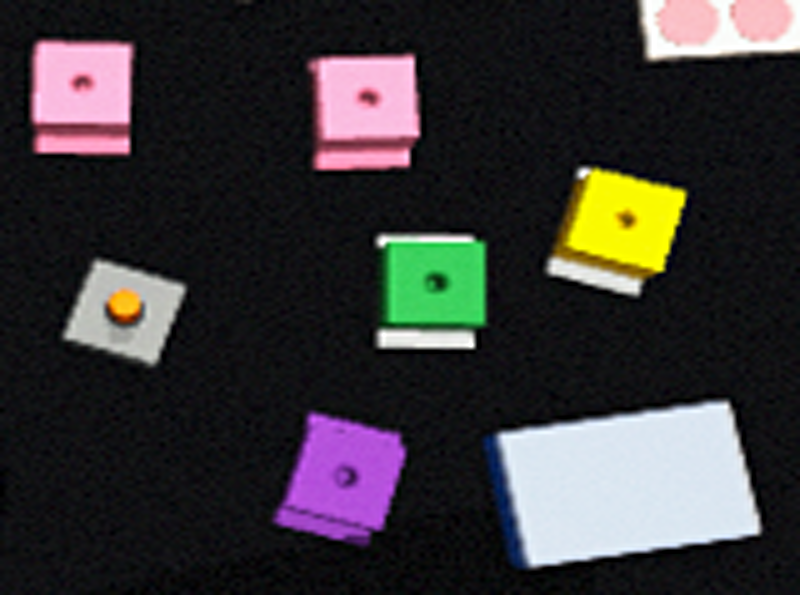

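View pics/t_b.png

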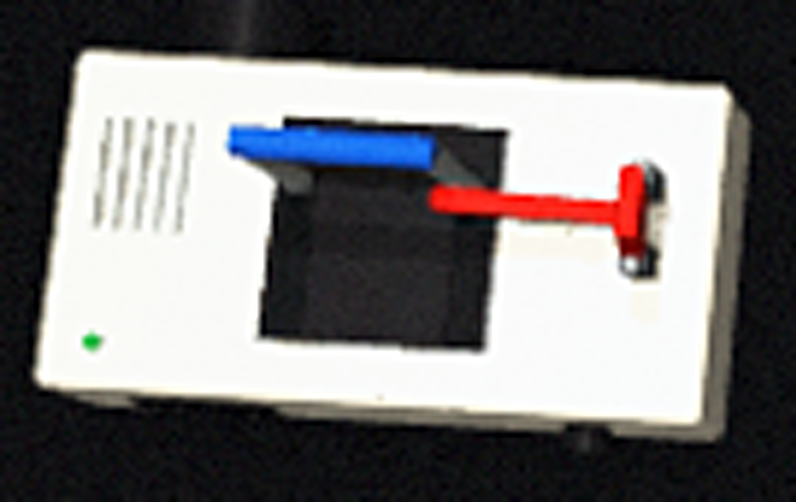

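View pics/s_a.png

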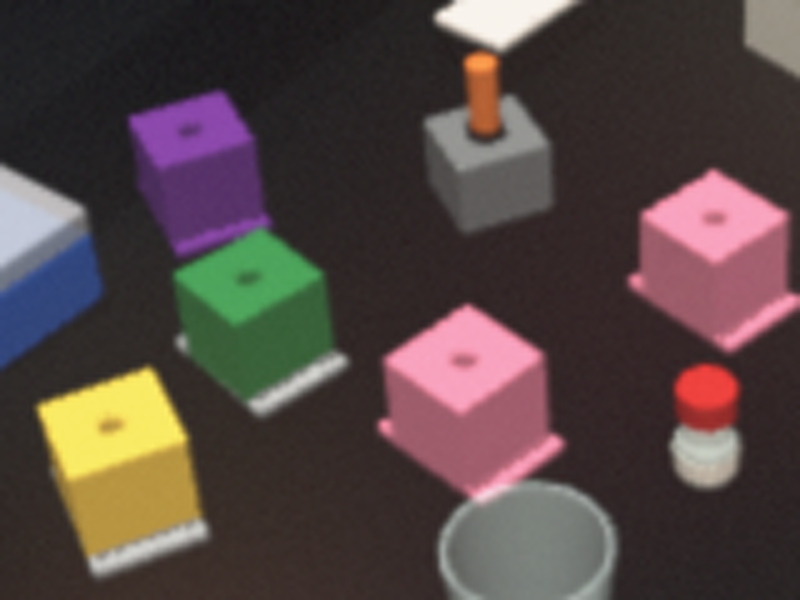

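View pics/s_b.png

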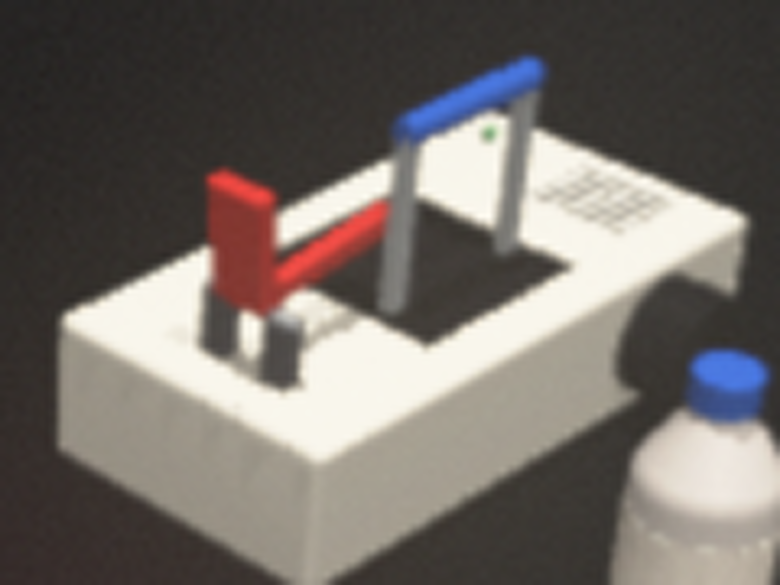

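```bash
cat > h.py <<'E'
from station import *
import numpy as np, cv2
from scipy.optimize import least_squares
from scipy.spatial.transform import Rotation as R
def proj(m,p):
    c=m["camera_from_world"][:3,:3]@np.asarray(p,float)+m["camera_from_world"][:3,3]
    v=np.array([c[0],-c[1],-c[2]])
    return np.array([m["cx"]+m["fx"]*v[0]/v[2],m["cy"]+m["fy"]*v[1]/v[2]])
def projw(m,p):
    c=m["camera_from_world"][:3,:3]@np.asarray(p,float)+m["camera_from_world"][:3,3]
    v=np.array([c[0],-c[1],-c[2]]);th=np.arctan2(np.hypot(v[0],v[1]),v[2]);d=v[:2]/np.hypot(v[0],v[1])
    return np.array([m["cx"],m["cy"]])+m["fx"]*th*d
def onplane(m,uv,z):
    f=lambda p:proj(m,[p[0],p[1],z])-uv
    return least_squares(f,[.5,-.1]).x
def tri(pairs):
    f=lambda p:np.concatenate([proj(m,p)-uv for m,uv in pairs])
    r=least_squares(f,[.5,-.1,.05]);return r.x,np.abs(r.fun).max()
def z(pt,o,sx,sy=None): 
    sy=sy or sx; return np.array([(pt[0]+.5)/sx-.5+o[0],(pt[1]+.5)/sy-.5+o[1]])
E
python3 - <<'E'
from h import *
T=camera_model("top");S=camera_model("scene")
ta=lambda *p:z(p,(295,165),5,4.25); sa=lambda *p:z(p,(190,170),5)
tb=lambda *p:z(p,(125,165),5.9); sb=lambda *p:z(p,(330,110),6.5)
for n,a,b,h in(("pin",(126,302),(483,62),.084),("green",(436,283),(248,278),.05),("yellow",(627,219),(110,425),.05)):
    print(n,tri([(T,ta(*a)),(S,sa(*b))]),onplane(T,ta(*a),h),onplane(S,sa(*b),h))
obs=[(T,tb(80,52),(.075,.145,.07)),(T,tb(728,88),(.075,-.145,.07)),(T,tb(700,422),(-.075,-.145,.07)),(T,tb(38,383),(-.075,.145,.07)),
(S,sb(62,320),(-.075,-.145,.07)),(S,sb(320,462),(.075,-.145,.07)),(S,sb(745,220),(.075,.145,.07)),
(T,tb(230,140),(.02,.042,.155)),(T,tb(435,152),(.02,-.042,.155)),(S,sb(402,130),(.02,-.042,.155)),(S,sb(538,70),(.02,.042,.155))]
def W(q,p):
    c,s=np.cos(q[2]),np.sin(q[2]);return np.array([q[0]+c*p[0]-s*p[1],q[1]+s*p[0]+c*p[1],p[2]])
f=lambda q:np.concatenate([proj(m,W(q,p))-uv for m,uv,p in obs])
r=least_squares(f,[.6,.25,0],loss="soft_l1");print(r.x);print(f(r.x).reshape(-1,2).round(1))
for n,p in(("lever",(.02,0,.155)),("hinge",(5e-3,-.115,.1)),("tab",(5e-3,-.115,.155))):
    w=W(r.x,p);print(n,w,proj(T,w),proj(S,w))
# tab top corners for picture
print("tab obs T",tb(632,205),"S",sb(241,185))
E
```

```text
pin (array([ 0.47872863, -0.07217563,  0.08340077]), np.float64(0.15237826632812812)) [ 0.4784224  -0.07247973] [ 0.47961504 -0.07242296]
green (array([ 0.49034773, -0.23275707,  0.04726093]), np.float64(0.1066332643008252)) [ 0.49017386 -0.23214379] [ 0.49309535 -0.23473494]
yellow (array([ 0.52692073, -0.33360052,  0.04820221]), np.float64(0.19781025896509163)) [ 0.52693585 -0.33272507] [ 0.52846936 -0.33477142]
[ 0.56920229  0.25901225 -0.07927264]
[[-0.6 -0.6]
 [ 0.6 -0.8]
 [ 0.3  0.2]
 [-1.1  0.5]
 [-0.8 -0.5]
 [ 0.2 -0.4]
 [ 1.4 -0.5]
 [ 0.3  0.3]
 [ 0.3  0.1]
 [ 0.3  0.9]
 [-0.6  0.6]]
lever [0.58913948 0.25742846 0.155     ] [181.19283292 189.50936797] [401.91811449 125.62220361]
hinge [0.56507978 0.14397746 0.1       ] [232.46218043 202.48004935] [367.52831917 155.86326076]
tab [0.56507978 0.14397746 0.155     ] [228.29106589 198.20761051] [368.72705322 137.41230544]
tab obs T [231.70338983 199.33050847] S [366.65384615 138.03846154]
```

```bash
cat >> h.py <<'E'
U=np.array([.5692,.2590,-.0793])
def unit(p):
    c,s=np.cos(U[2]),np.sin(U[2]);return np.array([U[0]+c*p[0]-s*p[1],U[1]+s*p[0]+c*p[1],p[2]])
def delta(pos,yaw,p0=None,q0=None):
    """yaw: direction of tool z in the world"""
    s=sense();p0=s["tcp_pos"] if p0 is None else p0
    A=R.from_quat(s["tool_rot"]) if q0 is None else q0
    zt=np.array([np.cos(yaw),np.sin(yaw),0]);yt=np.array([0,0,-1.]);xt=np.cross(yt,zt)
    B=R.from_matrix(np.stack([xt,yt,zt],1))
    return np.r_[A.inv().apply(np.asarray(pos)-p0),(A.inv()*B).as_rotvec()].round(4)
E
python3 - <<'E'
from h import *
A=R.from_quat(sense()["tool_rot"]).as_matrix();print(A.round(3))
for y in(-.0793,np.pi-.0793): print(y,delta([.4785,-.0723,.13],y))
E
```

```text
[[-0.971 -0.     0.237]
 [-0.237  0.002 -0.971]
 [-0.    -1.    -0.002]]
-0.0793 [-0.4475  0.1014 -0.4404  0.0013 -1.2517 -0.0013]
3.062292653589793 [-4.4750e-01  1.0140e-01 -4.4040e-01  1.4000e-03  1.8899e+00  1.4000e-03]
```

>>> play_rows(
  deltas=[
    [-0.4475,0.1,-0.4405,0,-1.252,0],
    [-0.4475,0.1,-0.4405,0,-1.252,0],
    [-0.4475,0.1,-0.4405,0,-1.252,0],
    [-0.4475,0.1,-0.4405,0,-1.252,0],
    [-0.4475,0.1,-0.4405,0,-1.252,0],
    [-0.4475,0.1,-0.4405,0,-1.252,0],
    [-0.4475,0.1,-0.4405,0,-1.252,0],
    [-0.4475,0.1,-0.4405,0,-1.252,0],
    [-0.4475,0.1,-0.4405,0,-1.252,0],
    [-0.4475,0.1,-0.4405,0,-1.252,0],
    [-0.4475,0.1,-0.4405,0,-1.252,0],
    [-0.4475,0.1,-0.4405,0,-1.252,0],
  ],
  gripper=0.05,
)

```text
t: 1.35
tcp_pos: [0.4608, -0.1012, 0.1366]
tool_rot: [0.48, -0.519, 0.519, -0.48]
force: [0.6, -0.9, 0.6]
finger_gap: 0.586
```

>>> play_rows(
  deltas=[
    [0,0,0,0,0,0],
    [0,0,0,0,0,0],
    [0,0,0,0,0,0],
  ],
)

```text
t: 1.65
tcp_pos: [0.4596, -0.1037, 0.137]
tool_rot: [0.48, -0.519, 0.519, -0.48]
force: [0.4, -0.5, 0.1]
finger_gap: 0.584
```

```bash
python3 - <<'E'
from h import *
s=sense();print(s["t"],s["tcp_pos"],s["q"])
print(delta([.4785,-.0723,.05],-.0793))
im=snapshot("wrist");m=camera_model("wrist");cv2.imwrite("pics/w1.png",im[:,:,::-1])
print("pin top",projw(m,[.4785,-.0723,.084]),"green",projw(m,[.491,-.233,.05]),projw(m,[.491,-.233,.047]))
E
```

```text
1.65 [ 0.45963678 -0.10372189  0.13698022] [-4.59554520e-01  4.78505768e-01  1.90283979e+00 -4.37103388e-04
  7.60340060e-01 -3.79674543e-01]
[-0.0328  0.087   0.0163  0.0002 -0.0003  0.0002]
pin top [350.90558981 171.22304865] green [368.90083303 331.61967759] [368.53087537 329.65607705]
```

View pics/w1.png

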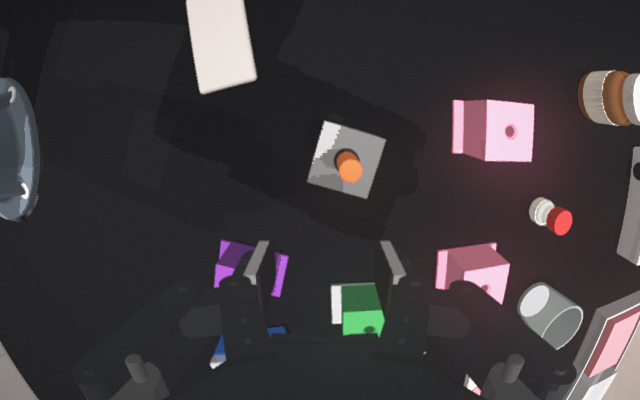

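The wrist view confirms the estimates: the pin top is at (350,171) against a predicted (351,171), and the green hole is at (369,330) against (369,331).

>>> play_rows(
  deltas=[
    [-0.033,0.01,0.0163,0,0,0],
    [-0.033,0.02,0.0163,0,0,0],
    [-0.033,0.05,0.0163,0,0,0],
    [-0.033,0.075,0.0163,0,0,0],
    [-0.033,0.087,0.0163,0,0,0],
    [-0.033,0.087,0.0163,0,0,0],
    [-0.033,0.087,0.0163,0,0,0],
  ],
)

```text
t: 2.4
tcp_pos: [0.4788, -0.0723, 0.0502]
tool_rot: [0.479, -0.52, 0.52, -0.479]
force: [0.0, -0.8, 0.2]
finger_gap: 0.587
```

>>> play_rows(
  deltas=[
    [0,0,0,0,0,0],
    [0,0,0,0,0,0],
    [0,0,0,0,0,0],
    [0,0,0,0,0,0],
    [0,0,0,0,0,0],
  ],
  gripper=0.005,
  force=35,
)

```text
t: 2.9
tcp_pos: [0.4793, -0.0717, 0.0509]
tool_rot: [0.48, -0.519, 0.52, -0.48]
force: [-2.1, -0.2, 6.6]
finger_gap: 0.181
```

```bash
python3 - <<'E'
from h import *
s=sense();print(s["t"],s["tcp_pos"],s["finger_gap"]*85.4)
im=snapshot("wrist");cv2.imwrite("pics/w2.png",im[:,:,::-1])
E
```

```text
2.9 [ 0.47933348 -0.07168052  0.05094691] 15.428165778160869
```

View pics/w2.png

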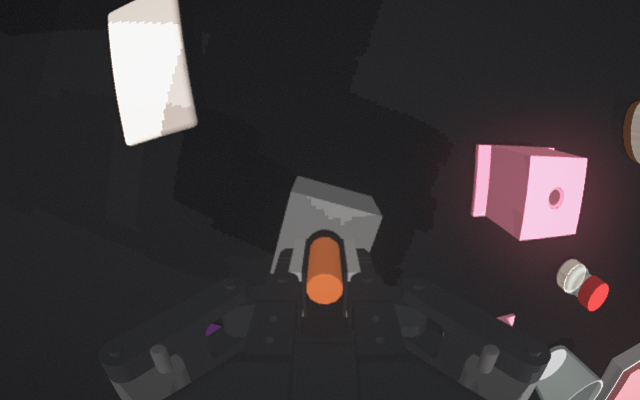

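The grip is on: the orange handle sits centred between the pads at (325,270) and the opening is 15.4 mm. Next I lift.

>>> play_rows(
  deltas=[
    [0,-0.02,0,0,0,0],
    [0,-0.045,0,0,0,0],
    [0,-0.06,0,0,0,0],
    [0,-0.06,0,0,0,0],
  ],
)

```text
t: 3.35
tcp_pos: [0.4801, -0.0717, 0.1118]
tool_rot: [0.479, -0.518, 0.521, -0.481]
force: [0.1, -0.9, 0.0]
finger_gap: 0.178
```

```bash
python3 - <<'E'
from h import *
s=sense();print(s["t"],s["tcp_pos"],s["finger_gap"]*85.4,s["force"])
print(delta([.491,-.233,.115],-.0793))
for n in("top","scene"):
    im=snapshot(n);m=camera_model(n)
    p=s["tcp_pos"]; print(n,proj(m,p+[0,0,-.038]),proj(m,p+[0,0,.034]))
    c=proj(m,p).astype(int);c=im[c[1]-40:c[1]+40,c[0]-50:c[0]+50];cv2.imwrite(f"pics/{n}3.png",cv2.resize(c[:,:,::-1],None,fx=6,fy=6,interpolation=cv2.INTER_CUBIC));print(proj(m,p).astype(int)-[50,40])
E
```

```text
3.35 [ 0.48013007 -0.07172513  0.11180829] 15.217588525141547 [ 0.07220944 -0.90759806  0.02453622]
[ 0.1599 -0.0029  0.0235 -0.0046  0.0007  0.0014]
top [319.49399339 235.48436406] [319.40238724 231.90156049]
[269 193]
scene [286.77581338 185.32200758] [285.08192217 160.74775085]
[235 132]
```

View pics/scene3.png

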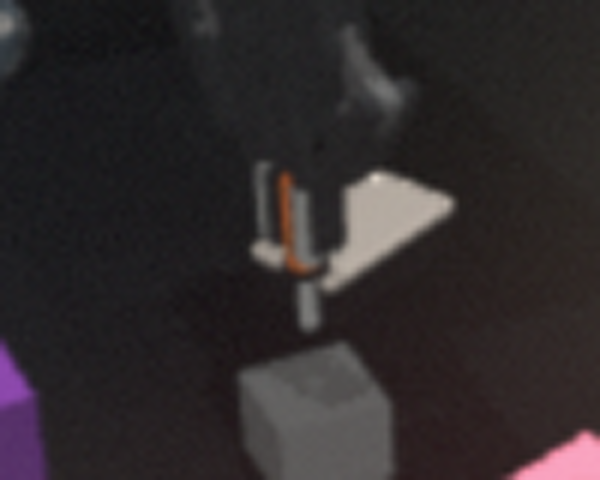

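The scene crop shows the pin hanging straight, its steel tip at about (287,187) against a predicted (287,185). It's clear of the block.

>>> play_rows(
  deltas=[
    [0.04,-0.003,0.006,-0.0045,0,0.0015],
    [0.08,-0.003,0.012,-0.0045,0,0.0015],
    [0.12,-0.003,0.018,-0.0045,0,0.0015],
    [0.145,-0.003,0.023,-0.0045,0,0.0015],
    [0.16,-0.003,0.024,-0.0045,0,0.0015],
    [0.16,-0.003,0.024,-0.0045,0,0.0015],
    [0.16,-0.003,0.024,-0.0045,0,0.0015],
  ],
)

```text
t: 4.15
tcp_pos: [0.489, -0.2313, 0.1121]
tool_rot: [-0.481, 0.522, -0.517, 0.479]
force: [-0.2, -0.4, -1.0]
finger_gap: 0.176
```

```bash
python3 - <<'E'
from h import *
s=sense();print(s["t"],s["tcp_pos"],s["force"])
print(delta([.4915,-.2332,.06],-.0793))
for n in("top","scene"):
    im=snapshot(n);m=camera_model(n)
    p=s["tcp_pos"]; print(n,proj(m,p+[0,0,-.038]),proj(m,[.4915,-.2332,.05]))
    o=proj(m,p+[0,0,-.04]).astype(int)-[50,40];c=im[o[1]:o[1]+80,o[0]:o[0]+100];cv2.imwrite(f"pics/{n}4.png",cv2.resize(c[:,:,::-1],None,fx=6,fy=6,interpolation=cv2.INTER_CUBIC));print(o)
cv2.imwrite("pics/w4.png",snapshot("wrist")[:,:,::-1])
E
```

```text
4.15 [ 0.48896411 -0.23132597  0.11206142] [-0.19715158 -0.37813848 -1.04126903]
[ 0.0019  0.052   0.003   0.0072  0.0001 -0.0037]
top [382.68778217 230.48066371] [382.18525489 230.68348428]
[332 190]
scene [237.99267326 215.61365412] [239.31105547 224.58645312]
[188 176]
```

View pics/scene4.png

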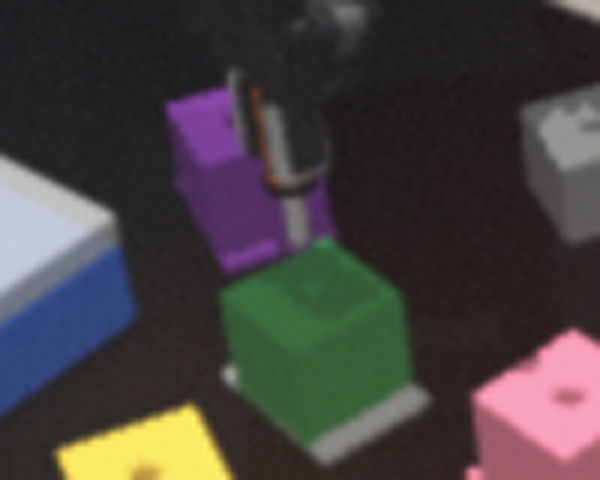

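View pics/w4.png

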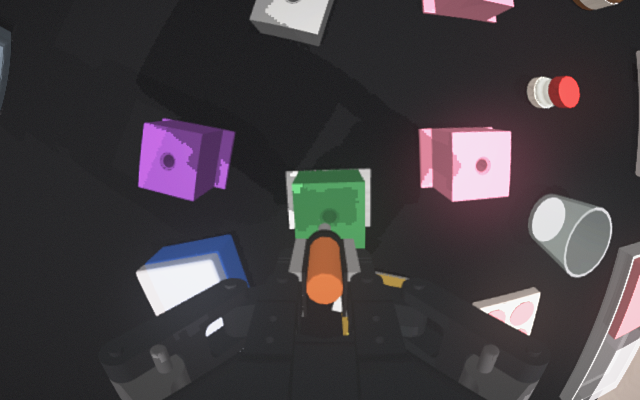

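>>> play_rows(
  deltas=[
    [0.001,0.008,0.0015,0.003,0,-0.0015],
    [0.001,0.014,0.0015,0.003,0,-0.0015],
    [0.001,0.014,0.0015,0.003,0,-0.0015],
    [0.001,0.014,0.0015,0.003,0,-0.0015],
  ],
)

```text
t: 4.7
tcp_pos: [0.4912, -0.2335, 0.0985]
tool_rot: [-0.48, 0.52, -0.519, 0.48]
force: [0.1, 0.1, -0.7]
finger_gap: 0.177
```

```bash
python3 - <<'E'
from h import *
s=sense();print(s["t"],s["tcp_pos"],s["force"])
print(delta([.4915,-.2332,.06],-.0793))
for n in("scene",):
    im=snapshot(n);m=camera_model(n)
    p=s["tcp_pos"]; print(n,proj(m,p+[0,0,-.038]),proj(m,[.4915,-.2332,.05]))
    o=np.array([213,195]);c=im[o[1]:o[1]+50,o[0]:o[0]+60];cv2.imwrite(f"pics/{n}5.png",cv2.resize(c[:,:,::-1],None,fx=12,fy=12,interpolation=cv2.INTER_CUBIC));print(o)
cv2.imwrite("pics/w5.png",cv2.resize(snapshot("wrist")[180:320,250:410,::-1],None,fx=4,fy=4,interpolation=cv2.INTER_CUBIC))
E
```

```text
4.7 [ 0.49124987 -0.23350935  0.09852208] [ 0.09247287  0.12644043 -0.67210526]
[-0.0003  0.0385  0.0003  0.0023  0.0006 -0.0005]
scene [238.57222006 221.07785347] [239.31105547 224.58645312]
[213 195]
```

View pics/scene5.png

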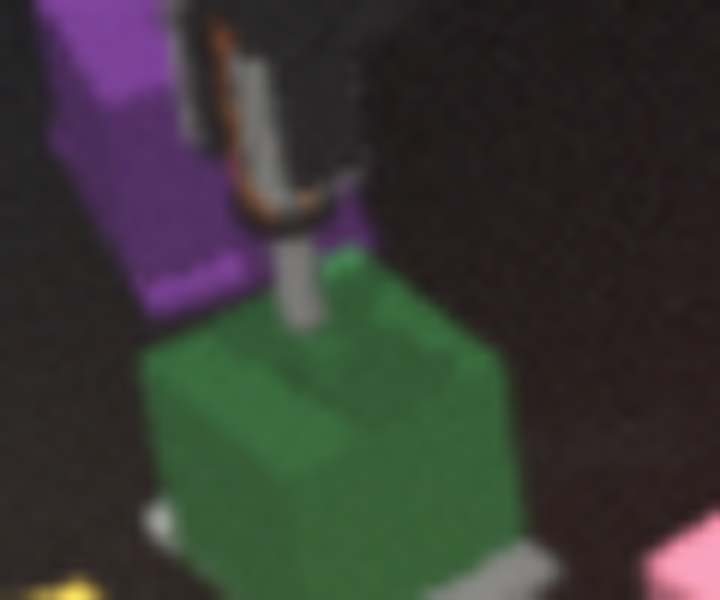

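View pics/w5.png

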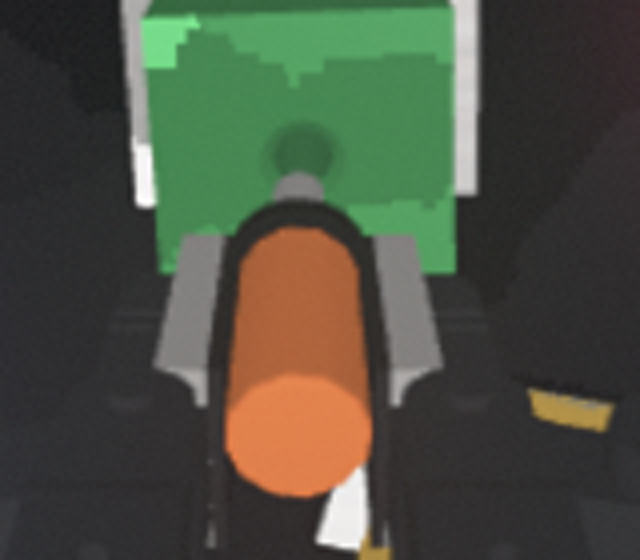

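The wrist view has the pin tip at crop (298,178), laterally on the hole at (302,150). I'm descending.

>>> play_rows(
  deltas=[
    [0,0.006,0.0003,0.002,0,0],
    [0,0.012,0.0003,0.002,0,0],
    [0,0.018,0.0003,0.002,0,0],
    [0,0.018,0.0003,0.002,0,0],
  ],
)

```text
t: 5.2
tcp_pos: [0.4914, -0.2334, 0.0799]
tool_rot: [-0.48, 0.52, -0.519, 0.48]
force: [1.4, 1.3, -2.3]
finger_gap: 0.175
```

```bash
python3 - <<'E'
from h import *
s=sense();print(s["t"],s["tcp_pos"],s["force"])
n="scene"
im=snapshot(n)
o=np.array([213,195]);c=im[o[1]:o[1]+50,o[0]:o[0]+60];cv2.imwrite(f"pics/{n}6.png",cv2.resize(c[:,:,::-1],None,fx=12,fy=12,interpolation=cv2.INTER_CUBIC))
E
```

```text
5.2 [ 0.49140776 -0.23335665  0.07988263] [ 1.35649465  1.29442054 -2.28786897]
```

View pics/scene6.png

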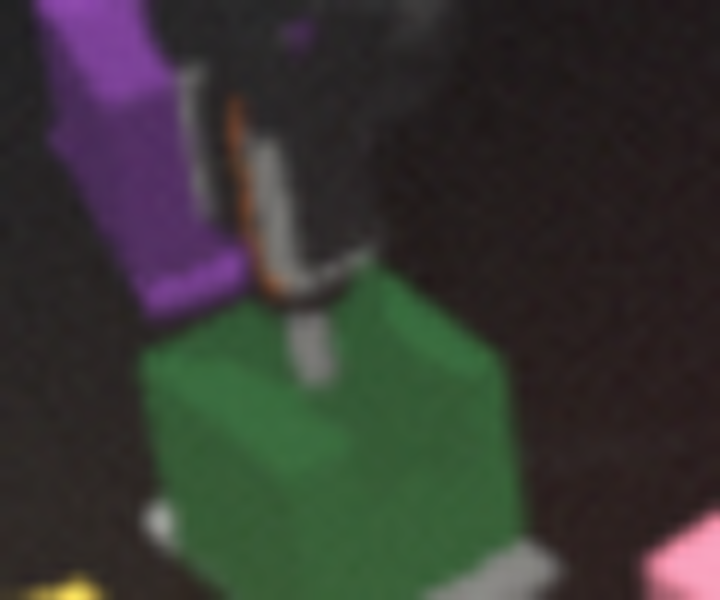

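The shaft is visibly shorter, so it's in the hole, and the forces are small. I'm continuing down.

>>> play_rows(
  deltas=[
    [0,0.005,0,0,0,0],
    [0,0.01,0,0,0,0],
    [0,0.015,0,0,0,0],
    [0,0.02,0,0,0,0],
    [0,0.021,0,0,0,0],
  ],
)

```text
t: 5.75
tcp_pos: [0.4918, -0.2335, 0.0609]
tool_rot: [-0.48, 0.519, -0.519, 0.48]
force: [-1.5, 5.4, 18.6]
finger_gap: 0.176
```

```bash
python3 - <<'E'
from h import *
s=sense();print(s["t"],s["tcp_pos"],s["force"])
n="scene"
im=snapshot(n)
o=np.array([213,195]);c=im[o[1]:o[1]+50,o[0]:o[0]+60];cv2.imwrite(f"pics/{n}7.png",cv2.resize(c[:,:,::-1],None,fx=12,fy=12,interpolation=cv2.INTER_CUBIC))
E
```

```text
5.75 [ 0.49179529 -0.23352794  0.06088569] [-1.48897663  5.44705523 18.57030364]
```

View pics/scene7.png

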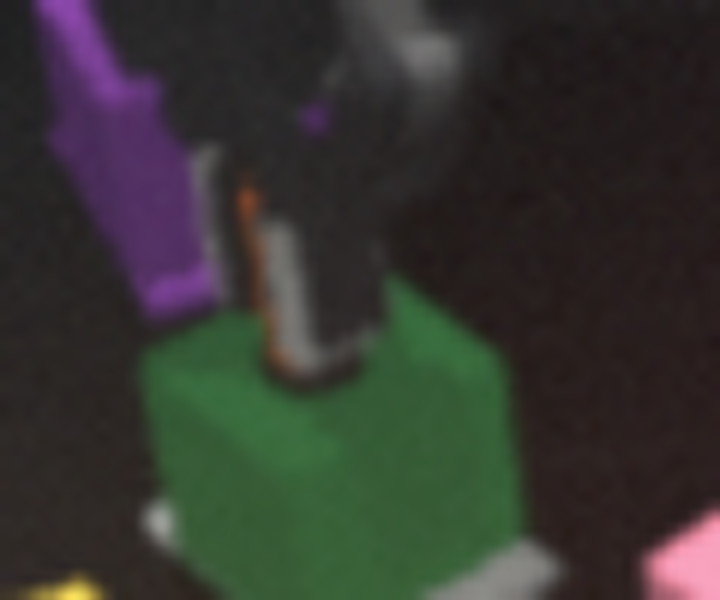

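The collar is on the socket's top face and it pushes back with 18.6 N, so the pin is home. I'll open, then retreat up.

>>> play_rows(
  deltas=[
    [0,0,0,0,0,0],
    [0,0,0,0,0,0],
    [0,0,0,0,0,0],
    [0,0,0,0,0,0],
  ],
  gripper=0.045,
)

```text
t: 6.2
tcp_pos: [0.4917, -0.2343, 0.0597]
tool_rot: [0.48, -0.519, 0.52, -0.48]
force: [0.1, 0.6, 0.7]
finger_gap: 0.53
```

>>> play_rows(
  deltas=[
    [0,-0.03,0,0,0,0],
    [0,-0.08,0,0,0,0],
    [0,-0.13,0,0,0,0],
    [0,-0.15,0,0,0,0],
    [0,-0.15,0,0,0,0],
  ],
)

```text
t: 6.7
tcp_pos: [0.4937, -0.2355, 0.2137]
tool_rot: [0.479, -0.516, 0.523, -0.48]
force: [-0.6, 0.4, -0.3]
finger_gap: 0.524
```

```bash
python3 - <<'E'
from h import *
s=sense();print(s["t"],s["tcp_pos"],s["force"])
for n in("top","scene"):
    m=camera_model(n);im=snapshot(n)
    p=proj(m,[.4915,-.2332,.094]);print(n,p)
    o=p.astype(int)-[30,25];c=im[o[1]:o[1]+50,o[0]:o[0]+60];print(o);cv2.imwrite(f"pics/{n}8.png",cv2.resize(c[:,:,::-1],None,fx=10,fy=10,interpolation=cv2.INTER_CUBIC))
# next: above gap of catch/lever
c=unit([.005,-.115+.034,.21]);print(c,delta(c,-.0793))
E
```

```text
6.7 [ 0.49365046 -0.23554497  0.21369179] [-0.60276498  0.42525769 -0.3296902 ]
top [384.40735036 228.41655309]
[354 203]
scene [236.90086843 209.54420146]
[206 184]
[0.56776772 0.17785847 0.21      ] [-4.164e-01 -2.000e-04  4.370e-02 -4.000e-04  3.000e-04  2.000e-04]
```

View pics/scene8.png

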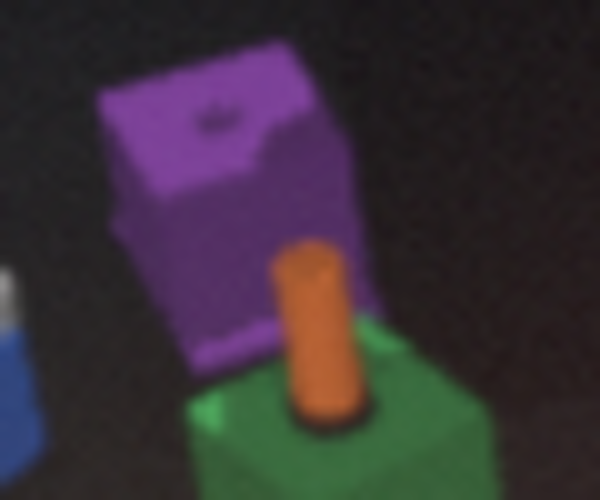

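View pics/top8.png

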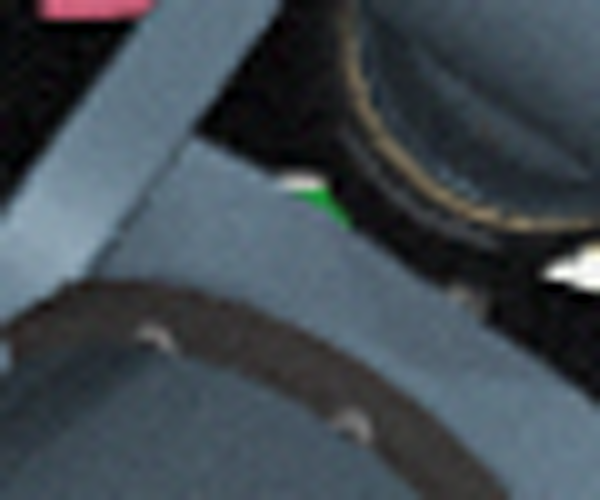

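The pin is home and released: its top reads (237,209.5) against a prediction of (236.9,209.5). Now I go above the gap between the tab and the lever with the fingers shut.

>>> play_rows(
  deltas=[
    [-0.05,0,0.005,0,0,0],
    [-0.1,0,0.01,0,0,0],
    [-0.15,0,0.016,0,0,0],
    [-0.2,0,0.021,0,0,0],
    [-0.25,0,0.026,0,0,0],
    [-0.3,0,0.032,0,0,0],
    [-0.35,0,0.037,0,0,0],
    [-0.39,0,0.041,0,0,0],
    [-0.41,0,0.043,0,0,0],
    [-0.416,0,0.044,0,0,0],
    [-0.416,0,0.044,0,0,0],
  ],
  gripper=0,
)

```text
t: 7.9
tcp_pos: [0.5673, 0.1775, 0.208]
tool_rot: [-0.481, 0.52, -0.518, 0.479]
force: [0.0, -0.6, -0.7]
finger_gap: -0.0
```

```bash
python3 - <<'E'
from h import *
s=sense();print(s["t"],s["tcp_pos"],s["force"],s["finger_gap"])
c=unit([.005,-.115+.034,.13]);print(c,delta(c,-.0793))
m=camera_model("wrist");im=snapshot("wrist");cv2.imwrite("pics/w9.png",im[:,:,::-1])
for n,p in(("tab0",(.005,-.115,.155)),("tab.15",(.005,-.115-.055*np.sin(.15),.1+.055*np.cos(.15))),("bar+",(.02,.042,.155)),("bar-",(.02,-.042,.155))):print(n,projw(m,unit(p)))
E
```

```text
7.9 [0.56733307 0.1775345  0.20800308] [ 0.0331362  -0.62824288 -0.72226338] -0.00011110055885581505
[0.56776772 0.17785847 0.13      ] [-0.0004  0.078   0.0006  0.003   0.0018  0.0012]
tab0 [326.00620327 264.78477537]
tab.15 [325.94976235 274.34791382]
bar+ [351.02989426  31.06718568]
bar- [350.0503113  161.96383009]
```

View pics/w9.png

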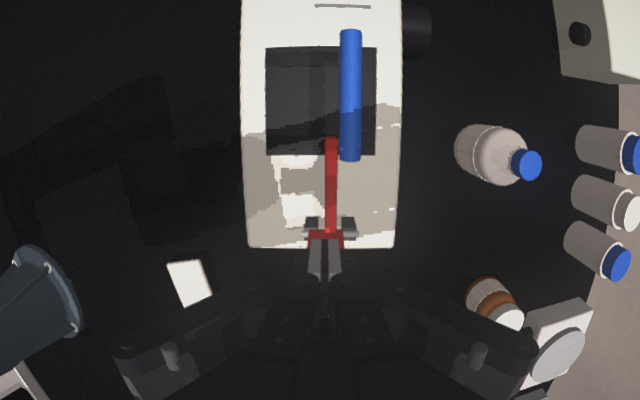

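The wrist view agrees with the model: the bar runs from (351,31) to (351,160), and the red bar is at (331,140–230). I'm lowering into the gap.

>>> play_rows(
  deltas=[
    [0,0.03,0.0005,0.003,0.002,0.001],
    [0,0.06,0.0005,0.003,0.002,0.001],
    [0,0.078,0.0005,0.003,0.002,0.001],
    [0,0.078,0.0005,0.003,0.002,0.001],
  ],
)

```text
t: 8.35
tcp_pos: [0.5663, 0.1749, 0.1289]
tool_rot: [-0.48, 0.521, -0.52, 0.477]
force: [-0.3, -0.3, 1.0]
finger_gap: -0.002
```

```bash
python3 - <<'E'
from h import *
s=sense();print(s["t"],s["tcp_pos"],s["force"],s["finger_gap"])
im=snapshot("scene");cv2.imwrite("pics/s10.png",cv2.resize(im[90:200,320:460,::-1],None,fx=5,fy=5,interpolation=cv2.INTER_CUBIC))
E
```

```text
8.35 [0.56633894 0.17491912 0.1288795 ] [-0.3181083  -0.27690652  1.01437586] -0.001625279022732111
```

View pics/s10.png

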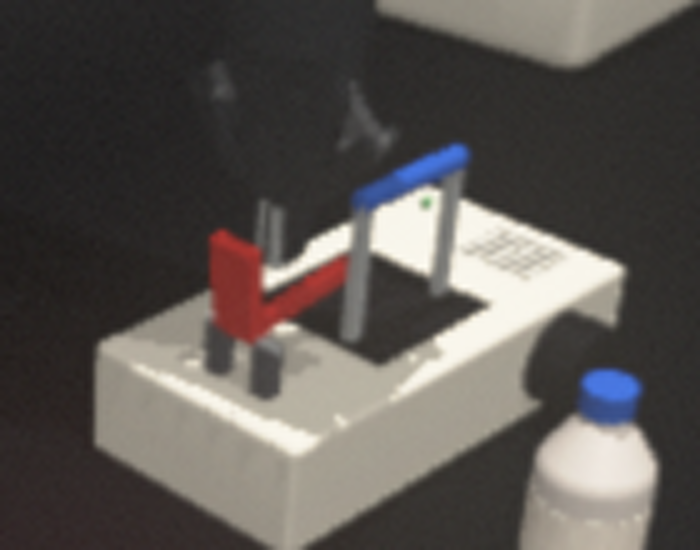

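The shut fingers sit between the tab and the lever arm. I'm pushing the tab towards -y and lowering a little on the way.

>>> play_rows(
  deltas=[
    [0.01,0,0,0,0,0],
    [0.02,0,0,0,0,0],
    [0.028,0,0,0,0,0],
    [0.034,0.002,0,0,0,0],
    [0.04,0.004,0,0,0,0],
    [0.045,0.006,0,0,0,0],
    [0.05,0.008,0,0,0,0],
    [0.055,0.01,0,0,0,0],
    [0.058,0.011,0,0,0,0],
    [0.058,0.011,0,0,0,0],
    [0.058,0.011,0,0,0,0],
  ],
)

```text
t: 9.5
tcp_pos: [0.5638, 0.119, 0.1206]
tool_rot: [0.479, -0.519, 0.52, -0.48]
force: [-0.1, 0.3, 0.6]
finger_gap: -0.001
```

```bash
python3 - <<'E'
from h import *
s=sense();print(s["t"],s["tcp_pos"],s["force"],s["finger_gap"])
im=snapshot("scene");cv2.imwrite("pics/s11.png",cv2.resize(im[90:200,320:460,::-1],None,fx=5,fy=5,interpolation=cv2.INTER_CUBIC))
E
```

```text
9.5 [0.56384486 0.11899777 0.12060744] [-0.06196803  0.29639133  0.63252137] -0.0011502438375223668
```

View pics/s11.png

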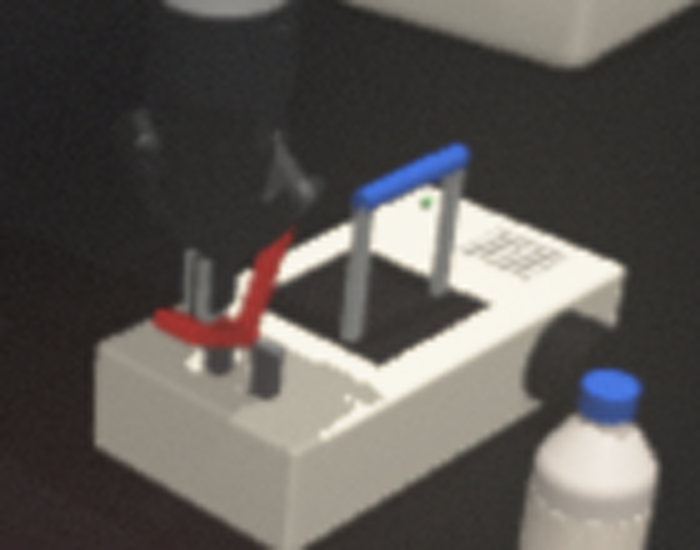

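```bash
python3 - <<'E'
from h import *
S=camera_model("scene")
for t in(1.,1.1,1.2,1.3,1.4):
    print(t,proj(S,unit([.005,-.115-.055*np.sin(t),.1+.055*np.cos(t)])),proj(S,unit([.005,-.115+.085*np.cos(t),.1+.085*np.sin(t)])))
E
```

```text
1.0 [355.77605729 152.0497373 ] [381.09782209 126.12763567]
1.1 [354.95412634 154.0351516 ] [379.32579032 125.52438249]
1.2 [354.26469424 156.03374122] [377.41211975 125.2257882 ]
1.3 [353.71474198 158.02332681] [375.37512992 125.2402629 ]
1.4 [353.30949117 159.98206988] [373.23521966 125.57272961]
```

>>> play_rows(
  deltas=[
    [0,-0.02,0,0,0,0],
    [0,-0.06,0,0,0,0],
    [0,-0.1,0,0,0,0],
    [0,-0.12,0,0,0,0],
    [0,-0.12,0,0,0,0],
  ],
)

```text
t: 10.05
tcp_pos: [0.5659, 0.1195, 0.2446]
tool_rot: [0.476, -0.517, 0.522, -0.483]
force: [0.2, 0.3, 0.5]
finger_gap: -0.004
```

```bash
python3 - <<'E'
from h import *
s=sense();print(s["t"],s["tcp_pos"],s["force"],s["finger_gap"])
im=snapshot("scene");cv2.imwrite("pics/s12.png",cv2.resize(im[90:200,320:460,::-1],None,fx=5,fy=5,interpolation=cv2.INTER_CUBIC))
c=unit([.02,0,.24]);print(c,delta(c,-.0793))
E
```

```text
10.05 [0.56593446 0.11945783 0.24459478] [0.17740497 0.29186052 0.51623445] -0.0038108708557823188
[0.58913715 0.25741566 0.24      ] [-0.1396  0.0025  0.0135 -0.0069 -0.0013 -0.0009]
```

View pics/s12.png

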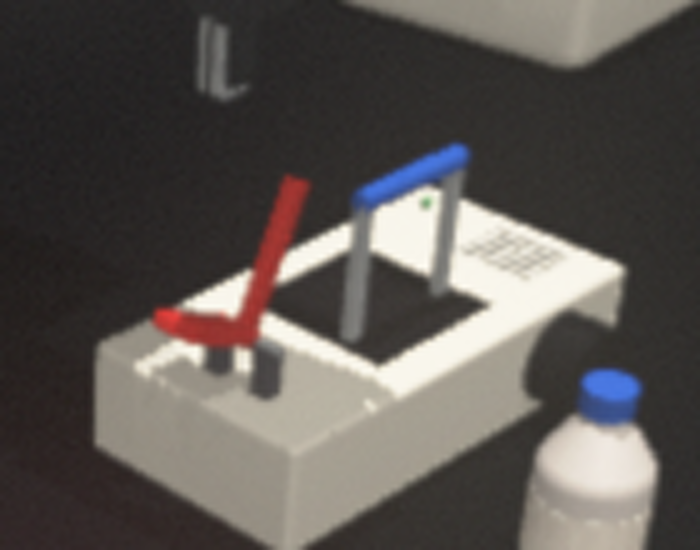

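By the bar end at (379.4,126), the catch stands at about 1.1 rad. I want more margin, so I'll press the tab's end down further.

```bash
python3 - <<'E'
from h import *
c=unit([.005,-.150,.117]);print(c,delta(c,-.0793))
E
```

```text
[0.56230175 0.10907531 0.117     ] [ 0.0106  0.1253 -0.0022 -0.0069 -0.0013 -0.0009]
```

>>> play_rows(
  deltas=[
    [0.0106,0.03,-0.002,-0.006,-0.001,0],
    [0.0106,0.07,-0.002,-0.006,-0.001,0],
    [0.0106,0.1,-0.002,-0.006,-0.001,0],
    [0.0106,0.11,-0.002,-0.006,-0.001,0],
    [0.0106,0.12,-0.002,-0.006,-0.001,0],
    [0.0106,0.126,-0.002,-0.006,-0.001,0],
    [0.0106,0.126,-0.002,-0.006,-0.001,0],
  ],
)

```text
t: 10.8
tcp_pos: [0.5617, 0.1091, 0.1148]
tool_rot: [-0.48, 0.52, -0.519, 0.479]
force: [0.2, -0.2, 0.5]
finger_gap: 0.0
```

>>> play_rows(
  deltas=[
    [0,-0.02,0,0,0,0],
    [0,-0.06,0,0,0,0],
    [0,-0.1,0,0,0,0],
    [0,-0.126,0,0,0,0],
    [0,-0.126,0,0,0,0],
    [0,-0.126,0,0,0,0],
  ],
)

```text
t: 11.4
tcp_pos: [0.5621, 0.1091, 0.2423]
tool_rot: [-0.479, 0.52, -0.519, 0.48]
force: [0.3, -0.6, -0.7]
finger_gap: 0.002
```

```bash
python3 - <<'E'
from h import *
s=sense();print(s["t"],s["tcp_pos"],s["force"],s["finger_gap"])
im=snapshot("scene");cv2.imwrite("pics/s13.png",cv2.resize(im[90:200,320:460,::-1],None,fx=5,fy=5,interpolation=cv2.INTER_CUBIC))
c=unit([.02,0,.24]);print(c,delta(c,-.0793))
E
```

```text
11.4 [0.5621173  0.1090535  0.24231341] [ 0.29718059 -0.58948325 -0.69737588] 0.0016476276281219226
[0.58913715 0.25741566 0.24      ] [-0.1502  0.0011  0.016   0.0025 -0.0006 -0.0011]
```

View pics/s13.png

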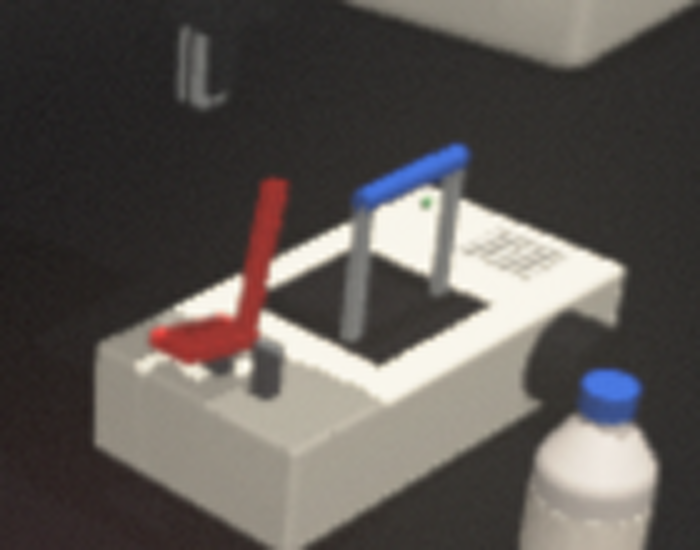

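The catch is now at about 1.3 rad (bar end at (375,126.4)). Next I go over the lever bar with the fingers open.

>>> play_rows(
  deltas=[
    [-0.045,0,0.005,0.0025,0,-0.001],
    [-0.09,0,0.01,0.0025,0,-0.001],
    [-0.13,0,0.014,0.0025,0,-0.001],
    [-0.15,0.001,0.016,0.0025,0,-0.001],
    [-0.15,0.001,0.016,0.0025,0,-0.001],
    [-0.15,0.001,0.016,0.0025,0,-0.001],
  ],
  gripper=0.055,
)

```text
t: 12.05
tcp_pos: [0.5887, 0.2566, 0.2385]
tool_rot: [-0.481, 0.52, -0.519, 0.479]
force: [-0.6, -0.9, -0.3]
finger_gap: 0.643
```

```bash
python3 - <<'E'
from h import *
s=sense();print(s["t"],s["tcp_pos"],s["force"],s["finger_gap"])
c=unit([.02,0,.135]);print(c,delta(c,-.0793))
m=camera_model("wrist");cv2.imwrite("pics/w14.png",snapshot("wrist")[:,:,::-1])
for p in((.02,.042,.155),(.02,-.042,.155)):print(projw(m,unit(p)))
E
```

```text
12.05 [0.58871403 0.25657895 0.23848155] [-0.56083477 -0.89576106 -0.32965487] 0.6430285666541239
[0.58913715 0.25741566 0.135     ] [-1.100e-03  1.035e-01  7.000e-04  2.900e-03  1.000e-04  2.000e-03]
[326.15784411 150.41933086]
[325.89427051 255.10480395]
```

View pics/w14.png

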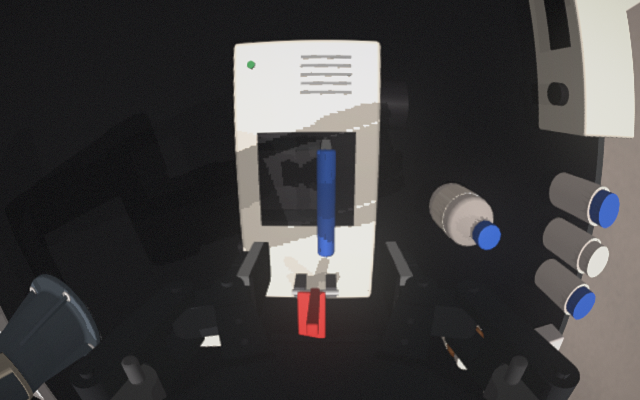

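The bar is seen from (326,150) to (326,255), exactly as predicted, and centred between the pads. I'm descending and gripping.

>>> play_rows(
  deltas=[
    [-0.001,0.03,0.0007,0.002,0,0.001],
    [-0.001,0.065,0.0007,0.002,0,0.001],
    [-0.001,0.095,0.0007,0.002,0,0.001],
    [-0.001,0.104,0.0007,0.002,0,0.001],
    [-0.001,0.104,0.0007,0.002,0,0.001],
  ],
)

```text
t: 12.6
tcp_pos: [0.5895, 0.2565, 0.1346]
tool_rot: [-0.48, 0.52, -0.52, 0.479]
force: [-0.3, 0.5, -0.1]
finger_gap: 0.645
```

>>> play_rows(
  deltas=[
    [0,0,0,0,0,0],
    [0,0,0,0,0,0],
    [0,0,0,0,0,0],
    [0,0,0,0,0,0],
    [0,0,0,0,0,0],
    [0,0,0,0,0,0],
  ],
  gripper=0.003,
  force=40,
)

```text
t: 13.2
tcp_pos: [0.5899, 0.2584, 0.138]
tool_rot: [0.479, -0.519, 0.52, -0.481]
force: [-2.1, -0.6, 5.3]
finger_gap: 0.145
```

```bash
python3 - <<'E'
from h import *
s=sense();print(s["t"],s["tcp_pos"],s["force"],s["finger_gap"]*85.4)
im=snapshot("scene");cv2.imwrite("pics/s15.png",cv2.resize(im[90:200,320:460,::-1],None,fx=5,fy=5,interpolation=cv2.INTER_CUBIC))
for t in np.linspace(0,.7,8): print((95*np.sin(t)).round(1),(95*(1-np.cos(t))).round(1))
E
```

```text
13.2 [0.58994946 0.25836293 0.13797171] [-2.06695318 -0.61295173  5.27048996] 12.369345036854812
0.0 0.0
9.5 0.5
18.9 1.9
28.1 4.2
37.0 7.5
45.5 11.6
53.6 16.6
61.2 22.3
```

View pics/s15.png

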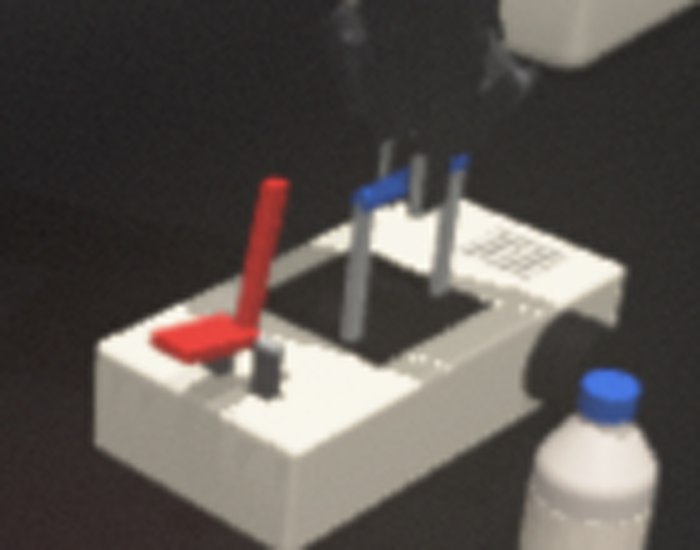

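Gripped. I'm pulling along the arc towards the robot.

>>> play_rows(
  deltas=[
    [0,0,-0.008,0,0,0],
    [0,0.002,-0.017,0,0,0],
    [0,0.004,-0.026,0,0,0],
    [0,0.0065,-0.034,0,0,0],
    [0,0.01,-0.042,0,0,0],
    [0,0.0135,-0.049,0,0,0],
    [0,0.017,-0.054,0,0,0],
    [0,0.02,-0.058,0,0,0],
    [0,0.02,-0.058,0,0,0],
    [0,0.02,-0.058,0,0,0],
  ],
)

```text
t: 14.25
tcp_pos: [0.5369, 0.2629, 0.1189]
tool_rot: [0.476, -0.517, 0.522, -0.484]
force: [4.5, -3.3, 7.6]
finger_gap: 0.146
```

```bash
python3 - <<'E'
from h import *
s=sense();print(s["t"],s["tcp_pos"],s["force"],s["finger_gap"]*85.4)
im=snapshot("scene");cv2.imwrite("pics/s16.png",cv2.resize(im[90:200,320:460,::-1],None,fx=5,fy=5,interpolation=cv2.INTER_CUBIC))
m=camera_model("wrist");cv2.imwrite("pics/w16.png",snapshot("wrist")[:,:,::-1])
S=camera_model("scene")
for t in(.5,.55,.6,.65,.7):
  for y in(-.042,.042): print(t,((proj(S,unit([.02-.095*np.sin(t),y,.06+.095*np.cos(t)]))-[320,90])*5).round(),end=" ")
  print()
E
```

```text
14.25 [0.53690444 0.26287747 0.11885864] [ 4.4710155  -3.33801454  7.6348404 ] 12.491955357614009
0.5 [292. 194.] 0.5 [392. 148.] 
0.55 [287. 195.] 0.55 [386. 149.] 
0.6 [281. 197.] 0.6 [380. 151.] 
0.65 [275. 199.] 0.65 [374. 154.] 
0.7 [270. 202.] 0.7 [369. 156.]
```

View pics/s16.png

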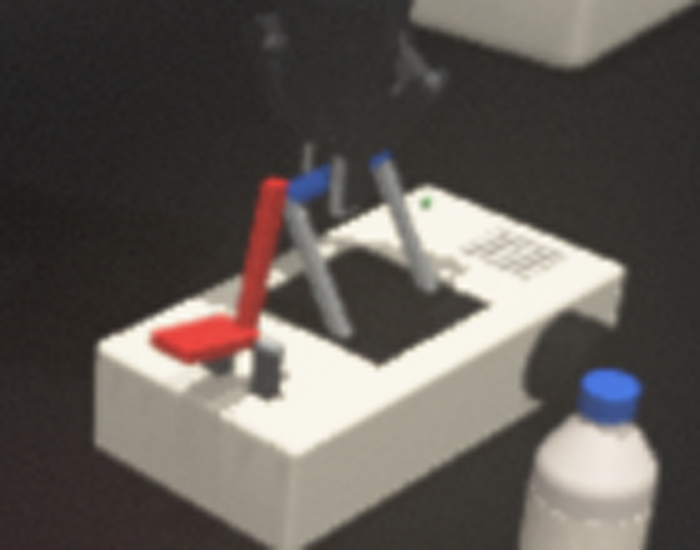

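View pics/w16.png

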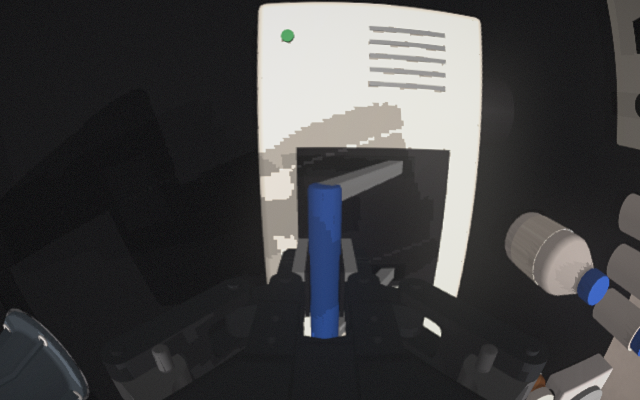

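The bar end at (380,158) puts the lever at about 0.60 rad; the arm gives a few mm under the spring. I'm pulling on to the stop.

>>> play_rows(
  deltas=[
    [0,0.002,-0.004,0,0,0],
    [0,0.004,-0.008,0,0,0],
    [0,0.005,-0.011,0,0,0],
    [0,0.005,-0.011,0,0,0],
    [0,0.005,-0.011,0,0,0],
  ],
)

```text
t: 14.85
tcp_pos: [0.5289, 0.2636, 0.1136]
tool_rot: [0.474, -0.515, 0.523, -0.485]
force: [8.9, -3.5, 1.8]
finger_gap: 0.147
```

```bash
python3 - <<'E'
from h import *
s=sense();print(s["t"],s["tcp_pos"],s["force"],s["finger_gap"]*85.4)
d=unit([.02,0,.138])-s["tcp_pos"];print("pulled",d@[np.cos(U[2]),np.sin(U[2]),0])
im=snapshot("scene");cv2.imwrite("pics/s17.png",cv2.resize(im[90:200,320:460,::-1],None,fx=5,fy=5,interpolation=cv2.INTER_CUBIC))
E
```

```text
14.85 [0.52892137 0.26359538 0.11362941] [ 8.89689433 -3.50516439  1.82653578] 12.541981543022821
pulled 0.06051608656103466
```

View pics/s17.png

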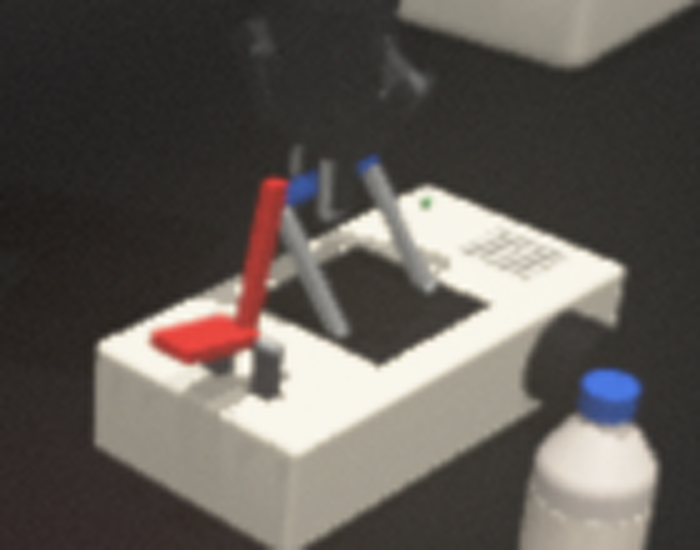

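The pull is about 9 N, more than the spring's 6 N, and the bar end at (370,162) means about 0.69 rad, so it's at the stop. I'll hold a moment and run the last checks.

>>> play_rows(
  deltas=[
    [0,0,-0.001,0,0,0],
    [0,0,-0.001,0,0,0],
    [0,0,-0.001,0,0,0],
    [0,0,-0.001,0,0,0],
    [0,0,-0.001,0,0,0],
    [0,0,-0.001,0,0,0],
    [0,0,-0.001,0,0,0],
    [0,0,-0.001,0,0,0],
    [0,0,-0.001,0,0,0],
    [0,0,-0.001,0,0,0],
  ],
)

```text
t: 15.9
tcp_pos: [0.5289, 0.2637, 0.1136]
tool_rot: [0.474, -0.515, 0.524, -0.486]
force: [11.2, -4.6, -0.3]
finger_gap: 0.139
```

```bash
python3 - <<'E'
from h import *
s=sense();print(s["t"],s["tcp_pos"],s["force"],s["finger_gap"]*85.4)
im=snapshot("scene");cv2.imwrite("pics/s18.png",im[:,:,::-1])
E
```

```text
15.9 [0.52889266 0.2636562  0.11361314] [11.20865923 -4.61646837 -0.27834952] 11.842368545724126
```

View pics/s18.png

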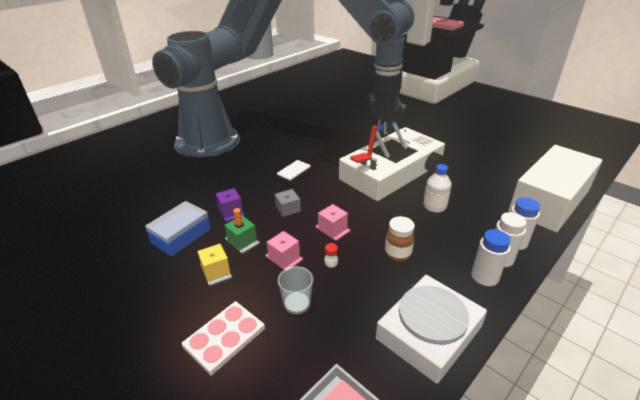

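The scene is in order: pin standing in the green block (238,220), catch over, bystanders unmoved. The finger opening crept from 12.5 to 11.8 mm, so I'll check whether the grip is drifting.

>>> play_rows(
  deltas=[
    [0,0,0.001,0,0,0],
    [0,0,0.001,0,0,0],
    [0,0,0.001,0,0,0],
    [0,0,0.001,0,0,0],
    [0,0,0.001,0,0,0],
    [0,0,0.001,0,0,0],
    [0,0,0.001,0,0,0],
    [0,0,0.001,0,0,0],
    [0,0,0.001,0,0,0],
    [0,0,0.001,0,0,0],
  ],
)

```text
t: 16.95
tcp_pos: [0.5289, 0.2636, 0.1136]
tool_rot: [0.474, -0.516, 0.523, -0.485]
force: [9.1, -4.2, 1.5]
finger_gap: 0.14
```

```bash
python3 - <<'E'
from h import *
s=sense();print(s["t"],s["tcp_pos"],s["force"],s["finger_gap"]*85.4)
im=snapshot("scene");cv2.imwrite("pics/s19.png",cv2.resize(im[90:170,360:440,::-1],None,fx=7,fy=7,interpolation=cv2.INTER_CUBIC))
cv2.imwrite("pics/w19.png",snapshot("wrist")[:,:,::-1])
E
```

```text
16.95 [0.52891726 0.26360034 0.11360199] [ 9.14186262 -4.18261985  1.5349669 ] 11.993036252564218
```

View pics/s19.png

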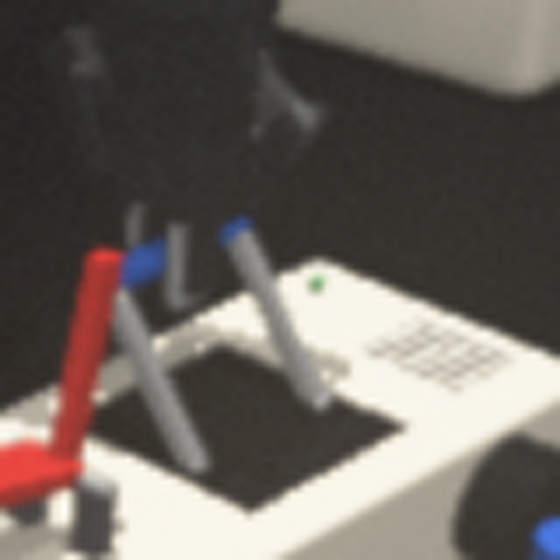

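View pics/w19.png

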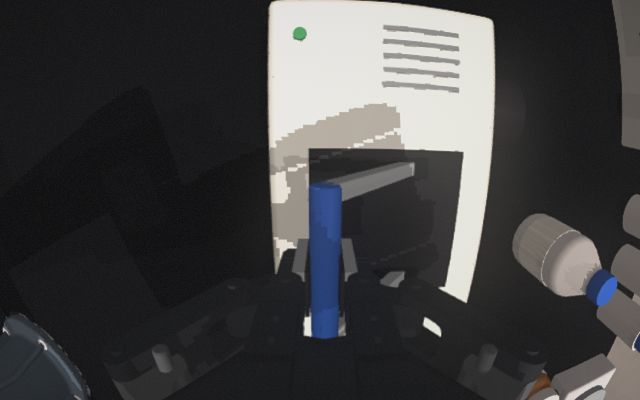

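The grip is stable: the opening is 12.0 mm and steady, the TCP hasn't moved, and the bar is well between the pads. I'm handing in.

```bash
python3 -c "
from station import *
print(sign_off())"
```

```text
the job is handed in; nothing more can be done
None
```

The job is handed in at about 17 s of the 67 s allowed. The pin is in the green socket and released, the catch is over, and the gripper is holding the lever at its stop. The sign-off reports no verdict, so these are my own last checks:

- **Pin:** its top measured (237, 209.5) px in the scene view against (236.9, 209.5) predicted for fully home. It was pushed down with about 19 N before I let go. It was still standing in the green socket in the last full picture.
- **Catch:** the first push left it at only about 1.1 rad, so I pressed the tab down again. It then measured about 1.3 rad.
- **Lever:** it measured about 0.69 rad from the image, and the hand had moved 60.5 mm against 61 mm expected at the stop. The wrist force was about 9–10 N, which is more than the spring's 6 N, so the lever is on its stop.
- **Bystanders:** none looked moved in the last scene view; I judged this by eye and did not measure it.

One reading disagreed: the finger opening showed about 12 mm on the 14 mm bar. It crept from 12.5 to 11.8 mm during the first hold. It read 12.0 mm after I eased the pull by 1 mm, and the hand position did not change.

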